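# Lock the grinder spindle and take off its burr cap of unknown thread hand

### The job

Lock the coffee grinder's spindle by taking the flat locking blade from its stand and pushing it down into the slot in the grinder's deck until its handle sits on the deck, and leave it there. Then find out which way the burr cap unscrews (it may be a normal or a reverse thread: try both ways, do not force it), turn it loose and lift it straight off. Finish still holding the cap upright in the gripper, about 10 cm or more above where it sat, with the blade still fully in; leave the bowls and the tray where they are.

Things in the scene. Friction and masses are not known exactly. Their poses are not given: they have to be found in the camera images.
- blade_mid (a point): Centre of the locking blade's wooden handle, a block 14 (x) x 26 (y) x 44 mm tall (z up); the point is half-way up, 22 mm above its flat underside. A steel blade 4 mm thick (x), 18 mm wide (y), wedge-edged, reaches 34 mm below that. Starts upright in a fixed grey block stand (44 x 50 mm, 45 mm tall), handle resting on the stand's top. Works equally half a turn round.
- slot_mouth (a point): Centre of the slot's mouth in the grinder's flat deck, 100 mm above the table. Slot 7 mm wide (x), 21 mm long (y), 55 mm deep, vertical. The blade goes in from above, thin direction along the slot's x; fully in when the handle's underside rests on the deck (blade_mid 22 mm above this point). The cap's axis lies 80 mm away along +y.
- cap_grip (a point): Centre of the bar grip on the bare aluminium burr cap, on the cap's axis. The bar is 50 (x) x 14 (y) x 44 mm tall and stands on a ribbed round cap 66 mm across, 32 mm tall; this point is half-way up the bar, 22 mm above the round top, 54 mm above the cap's underside, about 158 mm above the table at the start. x, y then point as the slot's; z up.
- cap: The burr cap (about 180 g); origin at the centre of its underside, axes as cap_grip. Quick thread of unknown hand: the wrong way it stops hard after 4 to 8 degrees (a try of 12 to 15 degrees tells); the right way (blade in) it turns easily about 60 degrees to a stop, without rising. From 45 degrees to that stop it lifts straight off (25 mm engaged); before that it lifts only 1.5 mm.
- blade: The locking blade with its handle (about 80 g); origin at the centre of the handle's underside, axes as blade_mid.
- grinder: The fixed grey grinder, hopper off; origin on the table under the cap's axis, axes as slot_mouth. Deck 170 (x) x 315 mm (y). A motor tower 42 mm above the deck begins 78 mm from the cap's axis along +y. Until the blade is in, the spindle turns freely with the cap and would carry the slot's inner notch out of line: leave the cap alone before.
- bowl_a: White cupping bowl, 90 mm across, 60 mm tall, loose, a bystander; origin under its centre.
- bowl_b: A second such bowl, a bystander.
- tray: Empty white sample tray, 200 x 100 mm, 35 mm tall, loose, a bystander; origin under its centre.

How it is judged:
By the outcome, as a careful person would: the job done as asked, in the order asked, and still so for the second after the job is handed in, while the arm keeps its last pose, push and grip.
It also fails if it takes over 56 s, if anything falls off the work surface, if the arm or the gripper's body presses on something with over 40 N, if the wrist force passes 120 N, or if a joint passes its speed limit or range.

### The arm

A 6-joint arm with a two-finger parallel gripper is mounted at the origin on the work surface. World frame = base frame: x ahead of the robot, y to its left, z up, the work surface at z = 0. Lengths are in mm, angles in rad, forces in N, time in s.
With the tool pointing down it reaches from about 150 to 775 mm from the base axis. Payload 6.1 kg.
Tool frame: the origin (TCP) lies between the finger pads; the fingertips stand arm.tip_reach ahead of it and the grasp point (between the pads) lies 3 mm ahead of it (arm.tip_reach is the distance from the TCP to the fingertips, in mm); z points along the fingers, y is the line along which they close (so a half turn about z gives the same grasp; the last joint's range is limited). The gripper opens to 85 mm and grips with 20 to 120 N. Pads are 22 mm wide; open, the fingers measure 114 mm over their backs; the gripper's body (76 mm by 85 mm) begins 54 mm behind the grasp point. The pads swing forward as they close: fully open they stand 13 mm farther back than shut.
Start: joints at [1.23, 0.126, -0.04, 1.405, 0, 1.571], TCP at [175.469, 494.792, 253.295] pointing down, gripper open.
Joint ranges: [-2.72, 2.72], [-0.95, 1.95], [-1.27, 1.35], [-1.78, 2.02], [-1.46, 1.47], [-3.14, 3.14]. Speed limits (rad/s): [2.39, 2.39, 3.01, 3.14, 3.14, 3.14].

### API

Orientations are given as a rotation vector (axis times angle).
In Python, from cell import telemetry, vision, order, arm gives the robot as it stands. The module is installed in compiled form; this text tells all that it offers.
- The arm moves only by the shell command python3 -m handwheel 'ROWS' [FORCE]. ROWS is JSON, a list of rows, each a list of 5 numbers: the finger opening in mm, from 0 to 85.4, then the shift along the tool's x, y, z in units of 0.12 m (1.0 is 0.12 m), then the turn about the tool's z in units of pi/2 rad (1.0 is pi/2 rad). In form: [[claw, dx, dy, dz, twist], ...]. A call has exactly 8 rows; each row is the pose to reach, as a shift and turn from the pose commanded when the call began, along the tool's axes at that moment; what a row does not reach only later rows make up. A row lasts 1/10 s, in which the tool goes at most 50 mm and 8.59 degrees, less where a joint would pass 70% of its speed; a pose out of reach is approached as far as the arm can. A call with a number of a shift or a turn outside -1 to 1 is refused whole. A call with a gripper value outside its range is refused whole. The fingers move at their own pace and stop on an object; FORCE is the grip in N (left out, the last holds). Time passes only in rows, so rows that repeat a pose let the fingers close, or fill a call up. It gives the time, the measured TCP pose, the force, the opening and the grip force at its end, in the units of the state.
- telemetry.state(): the state, without advancing time (a new reading comes with each control period).
- vision.read_camera(name): name is "scene" or "top"; returns a dict with "color" (480x640x3 uint8, blue, green, red), "fx", "fy", "cx", "cy" (pixels), "origin" and "attitude" of the camera in the world. Camera axes: x right, y down, z forward; pixel columns grow to the right and rows downward; lengths in mm; the calibration is good to about 2 mm. A picture is of the moment at which its call begins. There is no depth.
- order.job_done(): hands the job in; it is judged then, once.
The state is a dict: "time_s": time; "q": joint angles; "joint_velocities": joint speeds; "effort": joint torques, N m; "position": TCP position; "eef_rot": TCP orientation; "wrist_force": force on the tool from outside, world axes, zero at the start; "torque": the same for the moment, N m; "width": finger opening in mm; "finger_force": force on a finger pad.
Only numpy, scipy, OpenCV 4.12 (cv2) and the standard library are available. Lean on these libraries where they do the work, as an engineer would, in place of code of your own. Each camera call takes 0.05 s, during which the arm holds its last target. There are 200 camera calls.

## Working session

There is one attempt and no reset: what is moved stays moved. The work goes in short steps, Python scripts to look and compute and a shell command to move; the robot and the scene stay as the last step left them, time stands still between calls to the robot, and variables do not carry over. Pictures are saved under pics/ and viewed, at most 10 in all, crops included, and the job is handed in when it is done.

```bash
mkdir -p pics
python3 - <<'E'
from cell import telemetry, vision, arm
import cv2,numpy as np
print(telemetry.state(), arm.tip_reach)
for n in("scene","top"):
    c=vision.read_camera(n); cv2.imwrite(f"pics/{n}0.png",c["color"])
    print({k:v for k,v in c.items() if k!="color"})
E
```

```text
{'time_s': 0.0, 'q': array([ 1.22997064e+00,  1.26371927e-01, -4.06186092e-02,  1.40543303e+00,
       -3.33841464e-06,  1.57081552e+00]), 'joint_velocities': array([-0.00080537, -0.00101187,  0.00017564,  0.00011877, -0.00149797,
        0.00031032]), 'effort': array([ 1.48181429e-03, -4.35910606e+01,  3.52926743e+01,  1.73099939e-02,
       -1.33345716e-05, -1.60961395e-05]), 'position': array([175.35903812, 494.43136142, 252.52784873]), 'eef_rot': array([-5.32763565e-01, -3.09581136e+00,  2.51971247e-03]), 'wrist_force': array([0.35762736, 0.94632838, 0.3117324 ]), 'torque': array([-0.01295932, -0.00315708,  0.02843216]), 'finger_force': 0.0, 'width': 85.30075521643336} 22.0
{'fx': 493.6676204316341, 'fy': 493.6676204316341, 'cx': 319.3262842006289, 'cy': 246.2289271985862, 'origin': array([1076.23894924, -394.94409853,  979.7965485 ]), 'attitude': array([-2.31650318, -1.02468187,  0.35768556])}
{'fx': 440.772486815287, 'fy': 440.772486815287, 'cx': 317.9301607442001, 'cy': 244.5442118197592, 'origin': array([ 413.14004514,   36.6076413 , 1190.33788989]), 'attitude': array([-2.09827885,  2.15993697, -0.17943557])}
```

View pics/scene0.png

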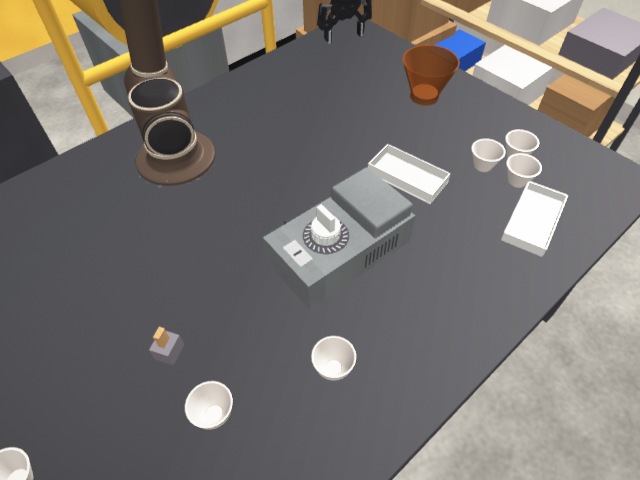

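View pics/top0.png

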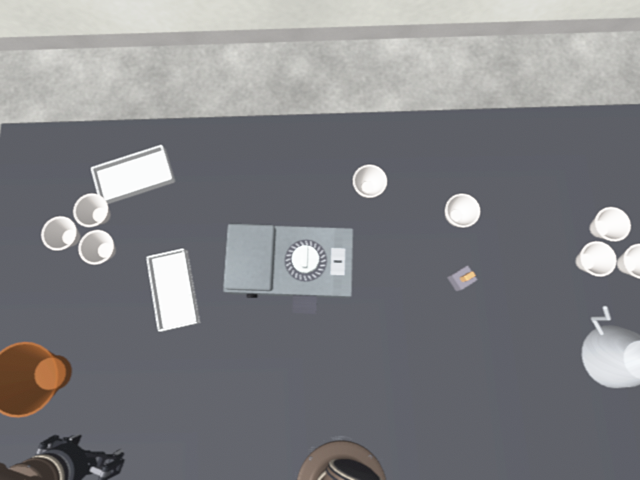

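The stand with the blade shows at scene (163,340) and top (463,278). The slot plate is at scene (298,252) and top (338,261), and the cap at scene (325,230) and top (306,260). I'll enlarge these.

Run:
```python
import cv2,numpy as np
s=cv2.imread("pics/scene0.png");t=cv2.imread("pics/top0.png")
def cr(i,u,v,w,h,k): return cv2.resize(i[v:v+h,u:u+w],None,fx=k,fy=k,interpolation=cv2.INTER_CUBIC)
a=np.hstack([cr(t,440,258,50,37,8),cr(s,140,318,50,37,8)])
b=np.hstack([cr(t,280,240,80,60,5)[:296],cr(s,270,200,80,60,5)[:296]])
cv2.imwrite("pics/crop1.png",np.vstack([a,b]))
```

```text
(no output)
```

View pics/crop1.png

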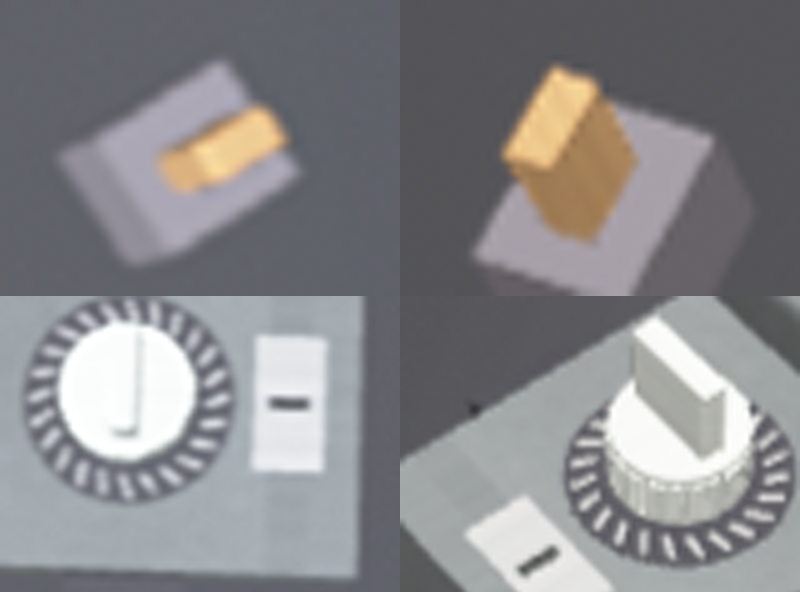

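The handle's top face is at about top (470,276) and scene (159,332.5). The slot is at top (338,261.5) and scene (297.5,252.8), and the centre of the bar top is at scene (326,212.5). Next I'll turn these into positions.

```bash
cat > h.py <<'E'
import numpy as np
from scipy.spatial.transform import Rotation as R
C={"scene":(493.66762,319.32628,246.22893,[1076.23894924,-394.94409853,979.7965485],[-2.31650318,-1.02468187,0.35768556]),
"top":(440.772487,317.93016,244.54421,[413.14004514,36.6076413,1190.33788989],[-2.09827885,2.15993697,-0.17943557])}
def ray(n,p):
    f,cx,cy,o,a=C[n]; return np.array(o),R.from_rotvec(a).apply([(p[0]-cx)/f,(p[1]-cy)/f,1])
def at(n,p,z):
    o,d=ray(n,p); return o+d*(z-o[2])/d[2]
def tri(pt,ps):
    A=[];b=[]
    for n,p in(("top",pt),("scene",ps)):
        o,d=ray(n,p); d=d/np.linalg.norm(d); M=np.eye(3)-np.outer(d,d); A.append(M);b.append(M@o)
    return np.linalg.lstsq(np.vstack(A),np.hstack(b),rcond=None)[0]
def px(n,X):
    f,cx,cy,o,a=C[n]; c=R.from_rotvec(a).inv().apply(np.array(X)-o); return f*c[...,:2]/c[...,2:]+[cx,cy]
def T(x,y,z): # world -> tool pose command helper
    pass
E
python3 - <<'E'
from h import *
np.set_printoptions(precision=1,suppress=True)
q=lambda x,y,k,u,v:np.array([(x+.5)/k-.5+u,(y+.5)/k-.5+v])
t8=lambda x,y:q(x,y,8,440,258); s8=lambda x,y:q(x-400,y,8,140,318)
t5=lambda x,y:q(x,y-296,5,280,240); s5=lambda x,y:q(x-400,y-296,5,270,200)
ht=t8(243,145);hs=s8(552,117)
print("handle",at("top",ht,89),at("scene",hs,89),tri(ht,hs))
for a,b in(((560,65),(502,150)),((600,82),(548,170))):
    d=at("scene",s8(*a),89)-at("scene",s8(*b),89);print("len",np.hypot(*d[:2]),"yaw",np.degrees(np.arctan2(d[1],d[0])))
for a,b in(((200,150),(262,107)),((218,182),(288,140))):
    d=at("top",t8(*b),89)-at("top",t8(*a),89);print("top len",np.hypot(*d[:2]),"yaw",np.degrees(np.arctan2(d[1],d[0])))
# stand top edges
for a,b in(((60,155),(222,60)),((160,258),(298,172))):
    d=at("top",t8(*b),45)-at("top",t8(*a),45);print("stand len",np.hypot(*d[:2]),"yaw",np.degrees(np.arctan2(d[1],d[0])))
st=t5(290,404);ss=s5(538,560)
print("slot",at("top",st,100),at("scene",ss,100),tri(st,ss))
cs=s5(681,360); ct=t5(126,382)
print("bar",at("scene",cs,180),at("top",ct,180))
# grinder yaw: deck lower edge in top pic
for a,b,z in(((280,240+(567-296)/5),(351,240+(577-296)/5),100),((352,296),(353,229),100)):
    d=at("top",a,z)-at("top",b,z);print("edge yaw",np.degrees(np.arctan2(d[1],d[0])),np.hypot(*d[:2]))
E
```

```text
handle [ 514.8 -338.9   89. ] [ 513.2 -335.3   89. ] [ 515.  -336.5   92.9]
len 25.596101047385552 yaw 115.19972007669062
len 25.69363345151733 yaw 118.94940848511638
top len 24.227698194638037 yaw -57.821549588322206
top len 26.120448114379997 yaw -61.466991635743724
stand len 62.553192148855956 yaw -61.8856799399697
stand len 53.931522300580745 yaw -60.59072383145589
slot [559.5  -9.2 100. ] [556.9  -6.1 100. ] [559.2  -8.6 104.5]
bar [564.8  72.6 180. ] [561.3  69.7 180. ]
edge yaw 86.74636599750384 174.87382863114755
edge yaw 176.7564765906469 168.36990987229723
```

```bash
cat >> h.py <<'E'
def rel(x,y,z,yaw):
    """units to target TCP (world mm) with tool y at yaw deg, from the measured pose"""
    from cell import telemetry
    s=telemetry.state(); M=R.from_rotvec(s["eef_rot"]).as_matrix()
    d=M.T@(np.array([x,y,z])-s["position"])/120
    cur=np.degrees(np.arctan2(M[1,1],M[0,1])); dt=(cur-yaw+90)%180-90
    np.set_printoptions(precision=4,suppress=True)
    print("t",round(s["time_s"],2),"pos",s["position"],"yaw",round(cur,2),"tilt",np.round(np.degrees(M[:2,2]),2),"F",s["wrist_force"],"Tq",s["torque"],"w",round(s["width"],2),"ff",round(s["finger_force"],1),"q6",round(s["q"][5],3))
    print("shift",d,"twist",round(dt/90,4))
E
M='[[85,-0.1,-0.1,0,0],[85,-0.25,-0.25,0,0],[85,-0.4,-0.4,0,0],[85,-0.55,-0.55,0,0],[85,-0.7,-0.7,0,0],[85,-0.85,-0.85,0,0],[85,-1,-1,0,0],[85,-1,-1,0,0]]'
python3 -m handwheel '[[85,-0.1,-0.1,0,0],[85,-0.25,-0.25,0,0],[85,-0.4,-0.4,0,0],[85,-0.55,-0.55,0,0],[85,-0.7,-0.7,0,0],[85,-0.85,-0.85,0,0],[85,-1,-1,0,0],[85,-1,-1,0,0]]'
python3 -c "from h import *; rel(514,-337,253,28.5)"
```

```text
time_s: 0.9
position: [249.0, 338.8, 253.5]
eef_rot: [0.537, 3.095, -0.001]
wrist_force: [-0.5, 0.6, 0.4]
width: 84.6
finger_force: 0.0
t 0.9 pos [249.0034 338.7516 253.4543] yaw 70.3 tilt [ 0.02 -0.04] F [-0.494   0.6061  0.4352] Tq [ 0.0336 -0.0158  0.0157] w 84.64 ff 0.0 q6 1.281
shift [-3.9777 -4.5569  0.0086] twist 0.4644
```

```bash
python3 -m handwheel '[[85,-0.1,-0.1,0,0],[85,-0.25,-0.25,0,0],[85,-0.4,-0.4,0,0],[85,-0.55,-0.55,0,0],[85,-0.7,-0.7,0,0],[85,-0.85,-0.85,0,0],[85,-1,-1,0,0],[85,-1,-1,0,0]]' >/dev/null
python3 -m handwheel '[[85,-0.1,-0.1,0,0],[85,-0.25,-0.25,0,0],[85,-0.4,-0.4,0,0],[85,-0.55,-0.55,0,0],[85,-0.7,-0.7,0,0],[85,-0.85,-0.85,0,0],[85,-1,-1,0,0],[85,-1,-1,0,0]]' >/dev/null
python3 -m handwheel '[[85,-0.1,-0.1,0,0],[85,-0.25,-0.25,0,0],[85,-0.4,-0.4,0,0],[85,-0.55,-0.55,0,0],[85,-0.7,-0.7,0,0],[85,-0.85,-0.85,0,0],[85,-1,-1,0,0],[85,-1,-1,0,0]]' >/dev/null
python3 -m handwheel '[[85,-0.1,-0.15,0,0.06],[85,-0.25,-0.3,0,0.12],[85,-0.4,-0.45,0,0.18],[85,-0.55,-0.6,0,0.24],[85,-0.7,-0.75,0,0.3],[85,-0.85,-0.9,0,0.38],[85,-0.98,-1,0,0.464],[85,-0.98,-1,0,0.464]]' >/dev/null
python3 -c "from h import *; rel(514,-337,150,28.5)"
```

```text
t 4.1 pos [ 539.1577 -270.3204  252.3346] yaw 28.62 tilt [-0.05  0.04] F [ 0.6775  0.5797 -0.7386] Tq [-0.0207 -0.0282 -0.0058] w 85.22 ff 0.0 q6 0.606
shift [-0.3883 -0.4499  0.8525] twist 0.0014
```

```bash
python3 -m handwheel '[[85,-0.1,-0.1,0.1,0],[85,-0.2,-0.2,0.25,0],[85,-0.3,-0.35,0.4,0],[85,-0.388,-0.45,0.55,0],[85,-0.388,-0.45,0.7,0],[85,-0.388,-0.45,0.78,0],[85,-0.388,-0.45,0.78,0],[85,-0.388,-0.45,0.78,0]]' >/dev/null
python3 - <<'E'
from h import *; rel(514,-337,73,28.5)
from cell import vision; import cv2
s=vision.read_camera("scene")["color"];t=vision.read_camera("top")["color"]
cv2.imwrite("pics/s1.png",s);cv2.imwrite("pics/t1.png",t)
f=lambda i,u,v:cv2.resize(i[v:v+100,u:u+70],None,fx=5.7,fy=5.7,interpolation=cv2.INTER_CUBIC)
cv2.imwrite("pics/crop2.png",np.hstack([f(t,435,220),f(s,125,280)]))
E
```

```text
t 4.9 pos [ 513.1795 -336.6087  160.1904] yaw 28.79 tilt [ 0.01 -0.  ] F [ 0.5439 -0.022   1.4308] Tq [-0.0035 -0.0098 -0.0232] w 84.88 ff 0.0 q6 0.488
shift [-0.006   0.0043  0.7266] twist 0.0033
```

View pics/crop2.png

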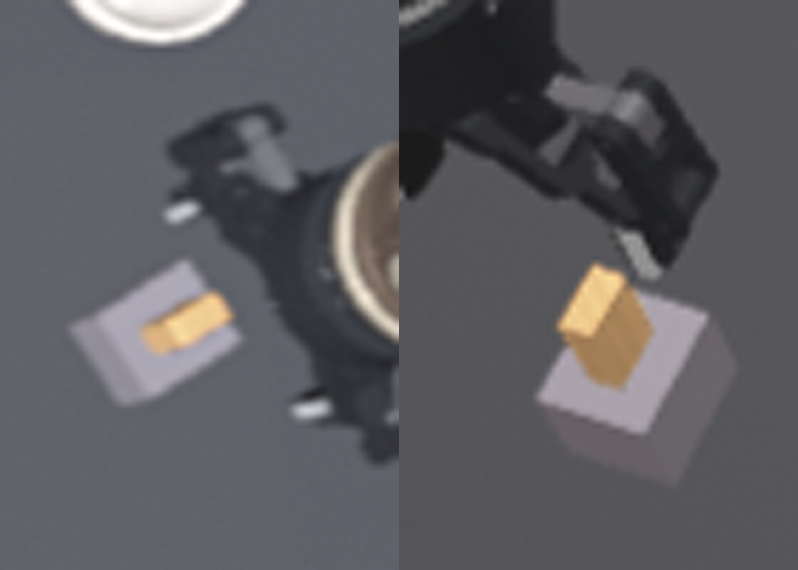

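In the top view the open finger pads are at crop (182,210) and (312,408), to either side of the handle's line once height parallax is allowed for. I'll use them to check the calibration.

Run:
```python
from h import *
g=lambda x,y:np.array([(x+.5)/5.7-.5+435,(y+.5)/5.7-.5+220])
for z in(145,150,155):
    a=at("top",g(182,210),z);b=at("top",g(312,408),z);print(z,a,b,(a+b)/2,np.hypot(*(a-b)[:2]))
```

```text
145 [ 555.93490084 -315.70288063  145.        ] [ 471.79423221 -362.20883738  145.        ] [ 513.86456652 -338.95585901  145.        ] 96.13769359769084
150 [ 555.25189271 -314.01772923  150.        ] [ 471.51368088 -360.30124136  150.        ] [ 513.38278679 -337.1594853   150.        ] 95.6778533176843
155 [ 554.56888458 -312.33257783  155.        ] [ 471.23312955 -358.39364535  155.        ] [ 512.90100706 -335.36311159  155.        ] 95.2180130376777
```

```bash
python3 -c "from h import *; rel(514.5,-338,74,28.7)"
python3 -m handwheel '[[85,0,0,0.1,0],[85,-0.003,0.01,0.2,0],[85,-0.003,0.01,0.3,0],[85,-0.003,0.01,0.4,0],[85,-0.003,0.01,0.5,0],[85,-0.003,0.01,0.6,0],[85,-0.003,0.01,0.71,0],[85,-0.003,0.01,0.71,0]]' 60
python3 -c "from h import *; rel(514.5,-338,74,28.7)"
```

```text
t 5.0 pos [ 513.7137 -337.0283  160.8961] yaw 28.78 tilt [ 0.09 -0.05] F [-0.6892  0.6854  0.118 ] Tq [ 0.0304 -0.0859 -0.0276] w 84.89 ff 0.0 q6 0.488
shift [-0.0091  0.0012  0.7242] twist 0.0008
time_s: 5.8
position: [513.3, -336.3, 71.9]
eef_rot: [-1.599, -2.7, -0.0]
wrist_force: [1.4, -0.1, 0.3]
width: 85.0
finger_force: 0.0
t 5.8 pos [ 513.2535 -336.2728   71.9336] yaw 28.71 tilt [-0.18  0.11] F [ 1.3626 -0.1375  0.3232] Tq [ 0.0282  0.0348 -0.0236] w 85.03 ff 0.0 q6 0.49
shift [-0.0176  0.0022 -0.0173] twist 0.0001
```

```bash
python3 -m handwheel '[[60,-0.01,0,0,0],[40,-0.01,0,0,0],[25,-0.01,0,0,0],[15,-0.01,0,0,0],[8,-0.01,0,0,0],[8,-0.01,0,0,0],[8,-0.01,0,0,0],[8,-0.01,0,0,0]]' 60
python3 -c "from h import *; rel(514.5,-338,74,28.7)"
```

```text
time_s: 6.6
position: [515.2, -338.1, 75.0]
eef_rot: [1.601, 2.702, -0.0]
wrist_force: [0.2, -0.3, 5.0]
width: 13.5
finger_force: 58.7
t 6.6 pos [ 515.1952 -338.1472   74.9953] yaw 28.71 tilt [ 0.04 -0.03] F [ 0.2055 -0.3495  4.9818] Tq [ 0.0454  0.0384 -0.0095] w 13.52 ff 58.7 q6 0.489
shift [ 0.0039 -0.0045  0.0083] twist 0.0002
```

```bash
python3 -m handwheel '[[8,0,0,-0.08,0],[8,0,0,-0.2,0],[8,0,0,-0.35,0],[8,0,0,-0.5,0],[8,0,0,-0.65,0],[8,0,0,-0.8,0],[8,0,0,-0.95,0],[8,0,0,-1,0]]' 
python3 -c "from h import *; rel(559,-8.5,195,-3.2)"
```

```text
time_s: 7.4
position: [515.7, -338.5, 197.6]
eef_rot: [1.599, 2.7, -0.0]
wrist_force: [-0.0, -1.2, -1.3]
width: 13.5
finger_force: 58.4
t 7.4 pos [ 515.6549 -338.4633  197.559 ] yaw 28.71 tilt [ 0.17 -0.11] F [-0.0191 -1.2276 -1.2653] Tq [-0.0601  0.0424 -0.0041] w 13.5 ff 58.4 q6 0.489
shift [2.2381 1.6378 0.0169] twist 0.3546
```

```bash
python3 -m handwheel '[[8,0.05,0.04,0,0],[8,0.15,0.1,0,0],[8,0.3,0.2,0,0],[8,0.42,0.3,0,0],[8,0.55,0.4,0,0],[8,0.68,0.5,0,0],[8,0.8,0.6,0,0],[8,0.9,0.66,0,0]]' >/dev/null
python3 -m handwheel '[[8,0.1,0.08,0,0.04],[8,0.22,0.16,0,0.09],[8,0.35,0.26,0,0.14],[8,0.48,0.35,0,0.19],[8,0.6,0.44,0,0.24],[8,0.72,0.52,0,0.29],[8,0.82,0.6,0,0.33],[8,0.9,0.66,0,0.355]]' >/dev/null
python3 -c "from h import *; rel(559,-8.5,180,-3.2)"
```

```text
t 9.0 pos [549.4311 -70.8856 193.7535] yaw -3.31 tilt [-0.08  0.02] F [-0.4933 -0.2389 -0.8796] Tq [-0.0168 -0.0591 -0.0185] w 13.2 ff 58.3 q6 1.5
shift [0.5236 0.0498 0.1147] twist -0.0012
```

```bash
python3 -m handwheel '[[8,0.08,0.01,0.02,0],[8,0.18,0.02,0.04,0],[8,0.28,0.03,0.06,0],[8,0.38,0.04,0.08,0],[8,0.46,0.05,0.1,0],[8,0.524,0.05,0.115,0],[8,0.524,0.05,0.115,0],[8,0.524,0.05,0.115,0]]' >/dev/null
python3 - <<'E'
from h import *; rel(559,-8.5,171,-3.2)
from cell import vision; import cv2
s=vision.read_camera("scene")["color"];t=vision.read_camera("top")["color"]
cv2.imwrite("pics/s2.png",s);cv2.imwrite("pics/t2.png",t)
f=lambda i,u,v:cv2.resize(i[v:v+60,u:u+50],None,fx=8,fy=8,interpolation=cv2.INTER_CUBIC)
cv2.imwrite("pics/crop3.png",np.hstack([f(t,315,235),f(s,270,215)]))
E
```

```text
t 9.8 pos [559.6349 -10.003  180.6684] yaw -3.22 tilt [-0.01 -0.01] F [-0.8148 -0.1075 -1.2118] Tq [0.0371 0.031  0.0215] w 13.24 ff 58.3 q6 1.609
shift [ 0.0122 -0.006   0.0806] twist -0.0002
```

View pics/crop3.png

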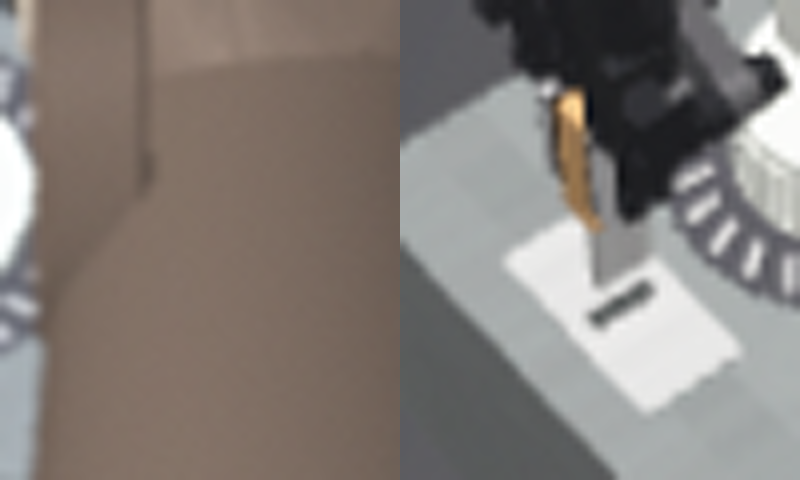

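The scene view shows the blade's lower edge from crop (597,285) to about (655,252), just above the slot, whose ends are at (592,322) and (652,287). Comparing both in the same camera:

Run:
```python
from h import *
np.set_printoptions(precision=2,suppress=True)
g=lambda x,y:np.array([(x-400+.5)/8-.5+270,(y+.5)/8-.5+215])
c=np.array([559.3,-9.6,116.3]);u=np.array([np.cos(np.radians(86.8)),np.sin(np.radians(86.8)),0])
for k in(-9,9):
    p=px("scene",c+k*u); print("pred crop",(p-[270,215]+.5)*8-.5+[400,0])
for a in((597,285),(655,252)): print("blade",at("scene",g(*a),116.3))
a,b=at("scene",g(592,322),100),at("scene",g(652,287),100);print("slot",a,b,(a+b)/2,np.hypot(*(a-b)[:2]),np.degrees(np.arctan2(*(b-a)[1::-1])))
```

```text
pred crop [587.92 296.43]
pred crop [640.49 262.82]
blade [557.52 -14.27 116.3 ]
blade [559.68   4.73 116.3 ]
slot [556.47 -16.31 100.  ] [558.57   3.72 100.  ] [557.52  -6.29 100.  ] 20.13441557902419 84.02005296142617
```

```bash
python3 -m handwheel '[[8,0,0,0.03,0],[8,0,0,0.06,0],[8,0,0,0.09,0],[8,0,0,0.1,0],[8,0,0,0.1,0],[8,0,0,0.1,0],[8,0,0,0.1,0],[8,0,0,0.1,0]]' >/dev/null
python3 - <<'E'
from h import *; rel(559,-8.5,171,-3.2)
from cell import vision,telemetry; import cv2
s=[];P=[]
for i in range(6):
    s.append(vision.read_camera("scene")["color"].astype(float));P.append(telemetry.state()["position"])
print(np.mean(P,0),np.std(P,0)); s=np.mean(s,0).astype(np.uint8)
cv2.imwrite("pics/s3.png",s)
cv2.imwrite("pics/crop4.png",cv2.resize(s[237:267,280:320],None,fx=20,fy=20,interpolation=cv2.INTER_CUBIC))
E
```

```text
t 10.7 pos [559.7419 -10.0083 168.8558] yaw -3.23 tilt [ 0.02 -0.  ] F [-0.5681  0.3973 -1.1904] Tq [-0.0352  0.0633  0.0472] w 13.3 ff 58.4 q6 1.609
shift [ 0.0122 -0.0069 -0.0179] twist -0.0004
[559.6965 -10.0161 168.7776] [0.0242 0.0164 0.0421]
```

View pics/crop4.png

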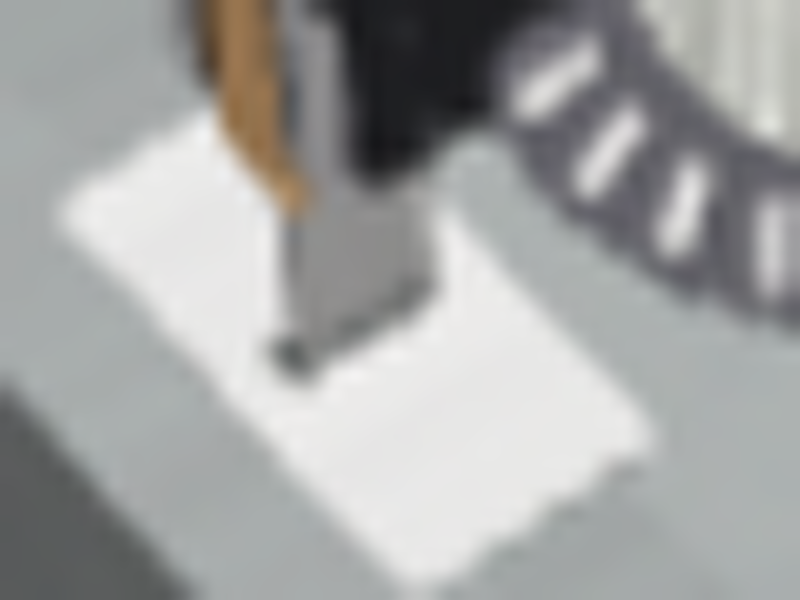

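Run:
```python
from h import *
np.set_printoptions(precision=2,suppress=True)
g=lambda x,y:np.array([(x+.5)/20-.5+280,(y+.5)/20-.5+237])
a,b=at("scene",g(302,372),104.8),at("scene",g(437,292),104.8); print(a,b,(a+b)/2)
# slot centroid from the unobstructed first image: dark pixels inside the white plate, subpixel moment
import cv2
im=cv2.imread("pics/scene0.png",0).astype(float)[244:261,289:307]
w=np.clip(190-im,0,None); w[im>190]=0
n,l,st,c=cv2.connectedComponentsWithStats((w>10).astype(np.uint8)); print(st,c+[289,244])
print(im.astype(int))
```

```text
[561.53 -17.2  104.8 ] [563.29   0.82 104.8 ] [562.41  -8.19 104.8 ]
[[  0   0  18  17 237]
 [ 11   0   7   7  28]
 [  4   6   9   6  24]
 [  0  11   5   6  17]] [[297.27 252.21]
 [304.   246.  ]
 [297.38 252.46]
 [290.24 258.29]]
[[231 231 231 230 229 228 227 227 227 225 197 175 170 170 171 166 138  98]
 [230 231 230 228 227 227 227 227 227 228 225 198 175 171 171 171 162 112]
 [230 229 227 226 227 227 227 228 228 229 228 225 197 174 170 171 167 142]
 [227 226 227 227 227 228 228 228 228 228 228 228 225 196 174 170 169 167]
 [226 226 227 227 228 229 228 228 228 228 228 228 227 225 195 174 170 170]
 [227 227 228 229 229 229 228 228 228 227 218 212 222 227 224 195 170 171]
 [228 229 229 229 228 228 228 228 226 210 162 122 178 224 228 225 185 171]
 [229 229 228 228 228 228 227 215 200 143  93 100 146 220 230 230 219 185]
 [228 228 228 229 228 223 205 143  93  95 108 135 199 231 231 231 230 218]
 [224 228 229 227 212 181 125  93  99 130 173 200 232 231 231 230 229 227]
 [203 225 228 222 166  93  98 126 159 200 231 231 231 231 230 229 227 227]
 [169 203 227 224 197 131 136 200 230 231 231 231 230 230 228 227 228 228]
 [168 173 221 227 225 207 200 231 231 231 231 230 228 227 226 227 227 228]
 [167 168 187 220 229 231 231 231 231 230 229 227 226 227 228 228 228 228]
 [165 165 166 183 224 231 231 231 230 228 227 227 227 228 228 228 229 229]
 [164 164 163 164 184 227 230 229 227 226 226 227 227 228 229 229 229 228]
 [163 162 162 163 168 199 224 227 226 227 227 227 228 229 229 228 228 228]]
```

Run:
```python
from h import *
import cv2
np.set_printoptions(precision=2,suppress=True,linewidth=150)
c=np.array([559.1,-8.9,100.])
p0=px("scene",c)
for d in np.eye(3): print("d px/mm",px("scene",c+d)-p0)
for n in("s2","s3"):
    print(n);print("     ",np.arange(290,308));im=cv2.imread(f"pics/{n}.png",0)
    for r in range(243,262): print(r,im[r,290:308])
```

```text
d px/mm [0.29 0.27]
d px/mm [ 0.34 -0.25]
d px/mm [-0.02 -0.27]
s2
      [290 291 292 293 294 295 296 297 298 299 300 301 302 303 304 305 306 307]
243 [234 234 228 161 138 133 140 137 123 140 146 162 174 167 127 111 104 100]
244 [234 234 229 182 138 142 143 140 140 139 146 162 174 175 171 142 101  99]
245 [234 233 228 186 138 142 143 141 140 140 146 161 175 176 175 166 115 101]
246 [231 230 227 201 137 141 144 141 140 139 147 168 180 175 175 172 147 116]
247 [229 229 228 202 136 141 143 141 140 142 168 206 200 178 175 175 171 153]
248 [229 230 229 209 135 141 143 145 160 180 211 230 228 200 179 174 175 171]
249 [230 230 232 225 135 143 154 175 209 222 216 226 230 227 200 175 175 175]
250 [231 232 232 225 161 163 196 221 214 166 126 183 227 231 228 189 175 174]
251 [232 231 231 230 217 208 219 204 148  96 102 150 225 233 233 224 190 175]
252 [231 231 232 230 226 210 146  96  99 111 139 204 234 234 234 233 223 188]
253 [231 232 230 216 186 129  96 102 134 179 205 234 234 234 233 232 230 219]
254 [228 230 226 170  96 101 129 164 205 233 234 234 234 233 232 230 230 230]
255 [207 230 227 
[... 1393 characters left out ...]
53 [231 231 230 214 165 138 132 116 133 179 205 234 234 234 233 232 230 219]
254 [228 230 226 170 101 126 140 164 205 234 234 233 233 233 232 230 230 229]
255 [207 230 228 202 134 139 204 233 234 233 233 233 232 230 230 230 230 230]
256 [178 225 230 228 211 204 234 234 234 233 233 231 230 229 230 230 230 231]
257 [172 191 224 232 234 234 233 234 233 232 230 229 230 230 230 231 231 232]
258 [169 170 187 227 234 234 233 232 231 229 229 230 230 230 231 232 232 231]
259 [168 167 168 188 229 233 232 230 229 229 229 230 231 231 232 231 231 231]
260 [167 166 167 173 204 227 229 229 229 230 230 231 232 231 231 231 231 231]
261 [166 167 169 170 175 202 226 230 230 231 232 232 231 231 231 232 230 224]
```

Taken together, the estimates say to shift about −0.9 mm in x and +1.1 mm in y. Then I'll feel downwards.

```bash
python3 -m handwheel '[[8,0.009,-0.0075,0,0],[8,0.009,-0.0075,0,0],[8,0.009,-0.0075,0.015,0],[8,0.009,-0.0075,0.03,0],[8,0.009,-0.0075,0.045,0],[8,0.009,-0.0075,0.055,0],[8,0.009,-0.0075,0.065,0],[8,0.009,-0.0075,0.065,0]]' 
python3 -c "from h import *; rel(558.8,-8.9,130,-3.2)"
```

```text
time_s: 11.8
position: [558.7, -8.9, 160.6]
eef_rot: [-2.283, -2.158, 0.0]
wrist_force: [1.2, 0.4, -1.0]
width: 13.2
finger_force: 58.4
t 11.8 pos [558.7167  -8.9116 160.6373] yaw -3.23 tilt [-0.02 -0.  ] F [ 1.2284  0.4452 -0.9892] Tq [ 0.002  -0.0509  0.0362] w 13.23 ff 58.4 q6 1.611
shift [0.0001 0.0008 0.2553] twist -0.0004
```

```bash
python3 -m handwheel '[[8,0,0,0.015,0],[8,0,0,0.03,0],[8,0,0,0.045,0],[8,0,0,0.06,0],[8,0,0,0.075,0],[8,0,0,0.09,0],[8,0,0,0.1,0],[8,0,0,0.1,0]]' 
python3 -c "from h import *; rel(558.8,-8.9,130,-3.2)"
```

```text
time_s: 12.6
position: [558.7, -8.9, 148.7]
eef_rot: [-2.283, -2.158, 0.0]
wrist_force: [0.2, 0.1, -1.5]
width: 13.3
finger_force: 58.4
t 12.6 pos [558.7179  -8.9258 148.6598] yaw -3.24 tilt [-0.02 -0.  ] F [ 0.1641  0.1358 -1.4507] Tq [ 0.0118 -0.0293  0.0061] w 13.34 ff 58.4 q6 1.611
shift [0.0003 0.0007 0.1555] twist -0.0004
```

```bash
python3 -m handwheel '[[8,0,0,0.02,0],[8,0,0,0.04,0],[8,0,0,0.06,0],[8,0,0,0.08,0],[8,0,0,0.1,0],[8,0,0,0.12,0],[8,0,0,0.135,0],[8,0,0,0.135,0]]' 
python3 -m handwheel '[[8,0,0,0.005,0],[8,0,0,0.01,0],[8,0,0,0.015,0],[8,0,0,0.02,0],[8,0,0,0.025,0],[8,0,0,0.03,0],[8,0,0,0.03,0],[8,0,0,0.03,0]]' 
python3 -c "from h import *; rel(558.8,-8.9,130,-3.2)"
```

```text
time_s: 13.4
position: [558.6, -8.9, 132.4]
eef_rot: [-2.283, -2.158, 0.001]
wrist_force: [-0.5, 0.1, -0.6]
width: 13.5
finger_force: 58.4
time_s: 14.2
position: [558.8, -8.9, 130.0]
eef_rot: [2.283, 2.157, 0.001]
wrist_force: [-2.0, 0.4, 5.8]
width: 13.4
finger_force: 59.3
t 14.2 pos [558.8498  -8.9028 129.9793] yaw -3.23 tilt [ 0.05 -0.  ] F [-2.0106  0.3727  5.7532] Tq [-0.0198  0.5225 -0.0045] w 13.39 ff 59.3 q6 1.611
shift [ 0.     -0.0004 -0.0002] twist -0.0004
```

```bash
python3 -m handwheel '[[8,0,0,0.005,0],[8,0,0,0.01,0],[8,0,0,0.013,0],[8,0,0,0.013,0],[8,0,0,0.013,0],[8,0,0,0.013,0],[8,0,0,0.013,0],[8,0,0,0.013,0]]' 
python3 -m handwheel '[[20,0,0,-0.01,0],[40,0,0,-0.01,0],[60,0,0,-0.01,0],[85,0,0,-0.01,0],[85,0,0,-0.01,0],[85,0,0,-0.01,0],[85,0,0,-0.01,0],[85,0,0,-0.01,0]]' 
python3 -m handwheel '[[85,0,0,-0.1,0],[85,0,0,-0.2,0],[85,0,0,-0.3,0],[85,0,0,-0.45,0],[85,0,0,-0.6,0],[85,0,0,-0.75,0],[85,0,0,-0.9,0],[85,0,0,-0.95,0]]' 
python3 -c "from h import *; rel(563.3,71,190,86.8)"
```

```text
time_s: 15.0
position: [558.8, -8.9, 129.9]
eef_rot: [2.282, 2.157, 0.002]
wrist_force: [-6.2, 1.0, 14.5]
width: 13.4
finger_force: 60.6
time_s: 15.8
position: [558.8, -8.9, 128.7]
eef_rot: [-2.283, -2.158, 0.0]
wrist_force: [0.5, -0.2, -0.3]
width: 85.4
finger_force: 0.0
time_s: 16.6
position: [559.7, -8.9, 246.0]
eef_rot: [2.281, 2.156, 0.005]
wrist_force: [1.2, 0.9, -0.4]
width: 85.3
finger_force: 0.0
t 16.6 pos [559.6789  -8.917  245.9534] yaw -3.24 tilt [ 0.25 -0.  ] F [ 1.169   0.9498 -0.3558] Tq [-0.0312 -0.0252  0.0324] w 85.3 ff 0.0 q6 1.611
shift [ 0.6665 -0.0095  0.4664] twist 0.9996
```

```bash
python3 -m handwheel '[[85,0.1,0,0,-0.09],[85,0.2,0,0,-0.18],[85,0.3,0,0,-0.27],[85,0.4,0,0,-0.36],[85,0.5,0,0,-0.45],[85,0.6,0,0,-0.54],[85,0.667,-0.01,0,-0.63],[85,0.667,-0.01,0,-0.7]]' >/dev/null
python3 -m handwheel '[[85,0,0,0.1,-0.08],[85,0,0,0.2,-0.16],[85,0,0,0.3,-0.24],[85,0,0,0.35,-0.3],[85,0,0,0.35,-0.3],[85,0,0,0.35,-0.3],[85,0,0,0.35,-0.3],[85,0,0,0.35,-0.3]]' >/dev/null
python3 - <<'E'
from h import *; rel(563.3,71,164,86.8)
from cell import vision; import cv2
s=vision.read_camera("scene")["color"];t=vision.read_camera("top")["color"]
f=lambda i,u,v:cv2.resize(i[v:v+75,u:u+80],None,fx=5,fy=5,interpolation=cv2.INTER_CUBIC)
cv2.imwrite("pics/crop5.png",np.hstack([f(t,275,225),f(s,270,195)]))
E
```

```text
t 18.2 pos [562.3991  71.1345 201.3191] yaw 86.71 tilt [0.05 0.01] F [-0.3471 -0.0469 -0.0209] Tq [ 0.0272 -0.0434 -0.0435] w 85.23 ff 0.0 q6 0.183
shift [-0.0073 -0.0008  0.311 ] twist -0.001
```

View pics/crop5.png

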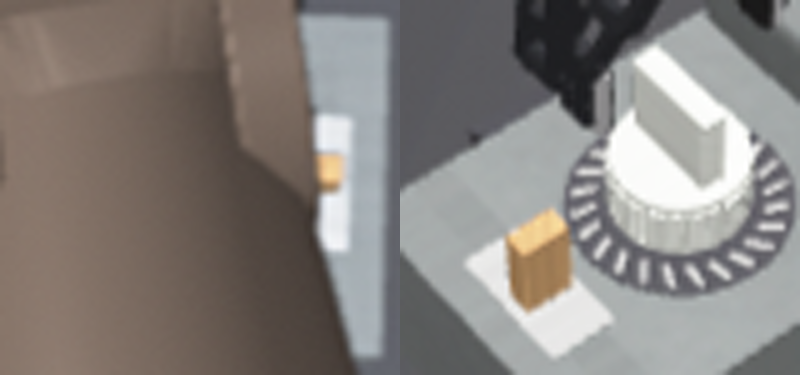

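The scene view shows the wooden handle at crop (540,260), seated upright on the slot plate. The fingers stand either side of the bar at (680,115).

```bash
python3 -m handwheel '[[85,-0.007,0,0.06,0],[85,-0.007,0,0.12,0],[85,-0.007,0,0.18,0],[85,-0.007,0,0.24,0],[85,-0.007,0,0.3,0],[85,-0.007,0,0.31,0],[85,-0.007,0,0.31,0],[85,-0.007,0,0.31,0]]' 50
python3 -m handwheel '[[60,0,0,0,0],[40,0,0,0,0],[25,0,0,0,0],[15,0,0,0,0],[8,0,0,0,0],[8,0,0,0,0],[8,0,0,0,0],[8,0,0,0,0]]' 50
python3 -c "from h import *; rel(563.3,71,164,86.8)"
```

```text
time_s: 19.1
position: [563.1, 71.0, 163.8]
eef_rot: [0.089, 3.14, 0.0]
wrist_force: [0.2, 0.8, -1.0]
width: 84.8
finger_force: 0.0
time_s: 19.9
position: [563.1, 71.2, 163.6]
eef_rot: [0.088, 3.14, 0.0]
wrist_force: [-0.8, 1.3, 0.9]
width: 13.5
finger_force: 49.0
t 19.9 pos [563.063   71.1817 163.6407] yaw 86.77 tilt [0.01 0.02] F [-0.7805  1.3396  0.8592] Tq [0.1469 0.0178 0.0019] w 13.46 ff 49.0 q6 0.182
shift [-0.0021 -0.0014 -0.003 ] twist -0.0003
```

Gripped with little side force. I'll try +12° about tool z, which is clockwise from above (0.133 units), slowly.

```bash
python3 -m handwheel '[[8,0,0,0,0.02],[8,0,0,0,0.04],[8,0,0,0,0.06],[8,0,0,0,0.08],[8,0,0,0,0.1],[8,0,0,0,0.12],[8,0,0,0,0.133],[8,0,0,0,0.133]]' 
python3 -c "from h import *; rel(563.3,71,164,86.8)"
```

```text
time_s: 20.7
position: [563.2, 70.8, 163.7]
eef_rot: [0.416, 3.113, -0.001]
wrist_force: [0.3, -0.9, 0.9]
width: 13.3
finger_force: 49.0
t 20.7 pos [563.2088  70.8122 163.6727] yaw 74.78 tilt [ 0.03 -0.03] F [ 0.331  -0.8785  0.8571] Tq [-0.2423 -0.2282  0.0092] w 13.26 ff 49.0 q6 0.391
shift [-0.0003  0.0017 -0.0027] twist -0.1336
```

It turned 12° freely with about 0.01 N·m of torque, past the 4–8° where the wrong way would stop. So it unscrews clockwise (reverse thread), and I'll carry on to about 52°.

```bash
python3 -m handwheel '[[8,0,0,0,0.06],[8,0,0,0,0.12],[8,0,0,0,0.18],[8,0,0,0,0.24],[8,0,0,0,0.3],[8,0,0,0,0.36],[8,0,0,0,0.42],[8,0,0,0,0.45]]' 
python3 -m handwheel '[[8,0,0,0,0.005],[8,0,0,0,0.01],[8,0,0,0,0.01],[8,0,0,0,0.01],[8,0,0,0,0.01],[8,0,0,0,0.01],[8,0,0,0,0.01],[8,0,0,0,0.01]]'
python3 - <<'E'
from h import *; rel(563.3,71,164,86.8)
from cell import vision; import cv2
s=vision.read_camera("scene")["color"]
cv2.imwrite("pics/crop6.png",cv2.resize(s[180:270,270:370],None,fx=6,fy=6,interpolation=cv2.INTER_CUBIC))
E
```

```text
time_s: 21.5
position: [563.0, 70.8, 163.6]
eef_rot: [1.471, 2.776, -0.001]
wrist_force: [-0.5, -0.1, 0.9]
width: 13.4
finger_force: 49.1
time_s: 22.3
position: [563.0, 70.9, 163.7]
eef_rot: [1.489, 2.766, -0.0]
wrist_force: [-1.4, -3.1, 3.9]
width: 13.1
finger_force: 49.5
t 22.3 pos [562.986   70.8546 163.6638] yaw 33.39 tilt [ 0.01 -0.02] F [-1.4356 -3.1006  3.9279] Tq [-0.7653  0.1829 -0.0101] w 13.08 ff 49.5 q6 1.113
shift [-0.0004  0.0029 -0.0028] twist -0.5934
```

View pics/crop6.png

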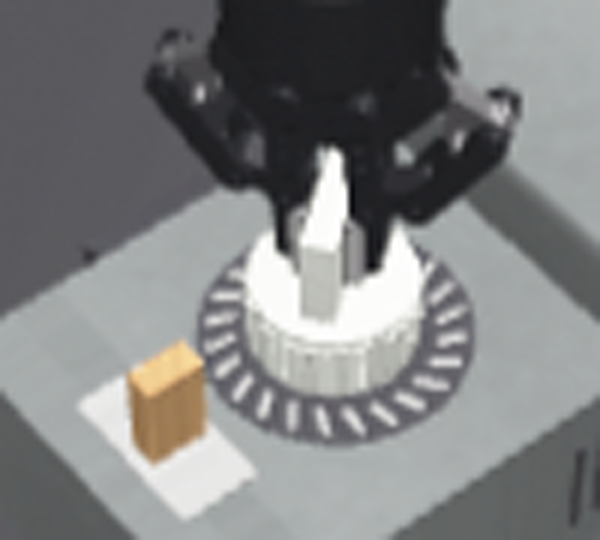

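The bar, at crop (325,230), has turned about 53° with the gripper. The blade handle, at (165,400), is still seated. Now a gentle lift to test it.

```bash
python3 -m handwheel '[[8,0,0,-0.01,0],[8,0,0,-0.02,0],[8,0,0,-0.03,0],[8,0,0,-0.04,0],[8,0,0,-0.05,0],[8,0,0,-0.05,0],[8,0,0,-0.05,0],[8,0,0,-0.05,0]]' 
python3 -c "from h import *; rel(563,70.9,290,33.4)"
```

```text
time_s: 23.15
position: [563.0, 71.1, 169.5]
eef_rot: [-1.489, -2.766, -0.0]
wrist_force: [-0.5, 0.1, -2.6]
width: 13.6
finger_force: 48.7
t 23.15 pos [562.9592  71.0542 169.4951] yaw 33.39 tilt [-0.  0.] F [-0.5408  0.1402 -2.6214] Tq [-0.0088  0.0219  0.0089] w 13.62 ff 48.7 q6 1.113
shift [-0.0012 -0.0004 -1.0042] twist -0.0001
```

It's free: it rose 6 mm carrying only its own weight. I'll lift it straight up.

```bash
python3 -m handwheel '[[8,0,0,-0.03,0],[8,0,0,-0.07,0],[8,0,0,-0.12,0],[8,0,0,-0.18,0],[8,0,0,-0.25,0],[8,0,0,-0.32,0],[8,0,0,-0.38,0],[8,0,0,-0.4,0]]' 
python3 -m handwheel '[[8,0,0,-0.06,0],[8,0,0,-0.15,0],[8,0,0,-0.25,0],[8,0,0,-0.37,0],[8,0,0,-0.49,0],[8,0,0,-0.6,0],[8,0,0,-0.68,0],[8,0,0,-0.7,0]]' 
python3 -m handwheel '[[8,0,0,0,0],[8,0,0,0,0],[8,0,0,0,0],[8,0,0,0,0],[8,0,0,0,0],[8,0,0,0,0],[8,0,0,0,0],[8,0,0,0,0]]'
python3 - <<'E'
from h import *; rel(563,70.9,290,33.4)
from cell import vision; import cv2
s=vision.read_camera("scene")["color"]
cv2.imwrite("pics/crop7.png",cv2.resize(s[130:280,240:440],None,fx=4,fy=4,interpolation=cv2.INTER_CUBIC))
E
```

```text
time_s: 23.95
position: [563.4, 71.1, 218.8]
eef_rot: [1.489, 2.765, 0.001]
wrist_force: [0.1, -0.4, -2.5]
width: 13.4
finger_force: 48.7
time_s: 24.75
position: [563.4, 71.1, 303.3]
eef_rot: [1.489, 2.764, 0.002]
wrist_force: [0.7, 0.1, -2.1]
width: 13.4
finger_force: 48.8
time_s: 25.55
position: [563.0, 71.0, 301.5]
eef_rot: [-1.49, -2.766, 0.0]
wrist_force: [0.3, -0.3, -1.9]
width: 13.3
finger_force: 48.8
t 25.55 pos [562.9739  71.0342 301.5148] yaw 33.4 tilt [-0. -0.] F [ 0.263  -0.3399 -1.9411] Tq [-0.0738 -0.0288 -0.0449] w 13.3 ff 48.8 q6 1.113
shift [-0.0011 -0.0004  0.096 ] twist -0.0001
```

View pics/crop7.png

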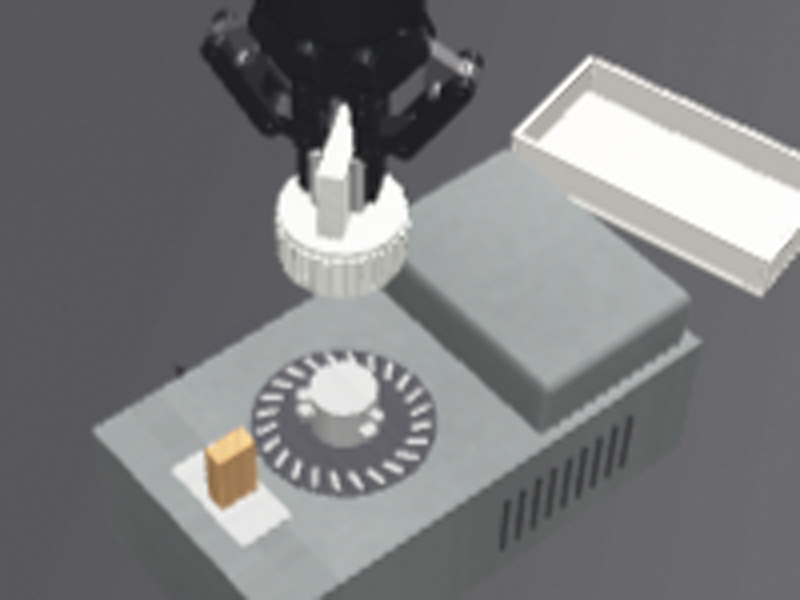

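The cap is held upright about 138 mm above its seat, at crop (340,220). The spindle is bare at (340,400) and the blade is seated at (230,470).

```bash
python3 -c "from cell import order; print(order.job_done())"
```

```text
the job is handed in; nothing more can be done
None
```

The job is handed in at about 26 s: the blade is fully in the slot, the cap came off on a reverse thread (clockwise from above), and the arm holds it upright about 138 mm above its seat; the bowls and tray were not touched.

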